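# Sweep the jar lids off the rolling block into the wash tray

## Robot

A 7-joint arm with a two-finger parallel gripper is mounted at the origin on the work surface. World frame = base frame: x ahead of the robot, y to its left, z up, the work surface at z = 0. Lengths are in m, angles in degrees, forces in N, time in s.
With the tool pointing down it reaches from about 0.4 to 0.925 m from the base axis. Payload 4.1 kg.
Tool frame: the origin (TCP) lies at the very end of the fingers, on their centre line; the grasp point (between the pads) lies 19 mm behind it; x points along the fingers, z is the direction in which the jaws open and shut, and the axes are right-handed (so a half turn about x gives the same grasp; the last joint's range is limited). The gripper opens to 85 mm and grips with 20 to 120 N. Pads are 22 mm wide; open, the fingers measure 114 mm over their backs; the gripper's body (76 mm by 85 mm) begins 54 mm behind the grasp point. The pads swing forward as they close: fully open they stand 13 mm farther back than shut.
Start: joints at [-5.672, 22.827, 2.584, 88.041, -1.071, 69.15, -2.905], TCP at [0.65, 0, 0.231] pointing down, gripper open.
Joint ranges: [-161.44, 161.44], [-28.35, 127.94], [-78.24, 83.42], [0, 140.83], [-78.03, 258.03], [13.02, 114.36], [-168.23, 168.23]. Speed limits (degrees/s): [147.25, 147.25, 180, 180, 180, 180, 180].

## Interface

Orientations are given as a 3x3 rotation matrix whose columns are the frame's x, y, z axes.
In Python, from cell import env gives the robot as it stands.
- The arm moves only by the tool apply_moves, never from a script. Its argument "plan" is a list of rows, each an object of numbers: "wx", "wy", "wz": the turn, a rotation vector about the tool's x, y, z in rad; "dx", "dy", "dz": the shift along the tool's x, y, z in cm; "jaw": the closure, from 0 (fully open) to 1 (shut). A call has 1 to 10 rows; each row is the pose to reach, as a shift and turn from the pose commanded when the call began, along the tool's axes at that moment; what a row does not reach only later rows make up. A row lasts 1/12 s, in which the tool goes at most 41.7 mm and 7.16 degrees, less where a joint would pass 70% of its speed; a pose out of reach is approached as far as the arm can. A call with a gripper value outside its range is refused whole. The fingers move at their own pace and stop on an object; the grip force is fixed at half the most. Time passes only in rows, so rows that repeat a pose let the fingers close. It gives the time, the measured TCP pose, the force and the opening at its end, in the units of the state.
- env.get_state(): the state, without advancing time (a new reading comes with each control period).
- env.read_camera(name): name is "scene" or "side" or "wrist"; returns a dict with "img" (384x512x3 uint8, red, green, blue), "range_z" (384x512 float32, m along the optical axis (not along the pixel's ray), 0 where there is no reading), "fovy" (degrees; the focal length in pixels is half the picture's height over the tangent of half this angle, whatever the lens; pixels are square), "cx", "cy" (the principal point, pixels), "camera_from_world" (4x4, takes a point from world to camera coordinates); the wrist camera has in their place "mount" (4x4, takes a point from camera to tool coordinates, whose origin is the TCP and whose axes are the tool frame's). Camera axes: x right, y up, looking along -z (the intrinsics and any distortion apply to the point x, -y, -z); pixel columns grow to the right and rows downward; lengths in m; the calibration is good to about 2 mm. A picture is of the moment at which its call begins: read the wrist's pose just before it.
- env.sign_off(): hands the job in, once; it reports no verdict.
The state is a dict: "t": time; "joint_positions": joint angles; "qvel": joint speeds; "joint_torque": joint torques, N m; "eef_pos": TCP position; "tool_rot": TCP orientation; "ft_force": force on the tool from outside, world axes, zero at the start; "torque": the same for the moment, N m; "grip_width": finger opening in m.
Only numpy, scipy, OpenCV 4.12 (cv2) and the standard library are available. Lean on these libraries where they do the work, as an engineer would, in place of code of your own. Each camera call takes 0.05 s, during which the arm holds its last target. There are 200 camera calls.

## Task

Clear the wooden rolling block for the next dough: with the fingertips, sweep all three loose metal jar lids along the wood and over the block's edge so that they drop into the low steel tray standing against it. Only push them, never pick a lid up or lift it, and leave the glass tumbler and the little dish on the block, and the scraper beside the tray, where they are.

Things in the scene. Friction and masses are not known exactly. Their poses are not given: they have to be found in the camera images.
- block: fixed wooden rolling block, 320 mm along its x, 440 mm along its y, top face flat, 50 mm above the counter; origin at the centre of its underside. The tray stands against its -y end face (block y = -220 mm)
- tray: fixed open-topped steel tray, 300 mm along its x, 160 mm along its y, 36 mm high (14 mm lower than the block's top), walls and floor 4 mm; origin at the centre of its underside. Its axes are parallel to the block's; its long +y wall stands 2 mm from the block's -y end face; it may be shifted along that face
- lid_small: flat round tinplate jar lid lying top up on the block, 44 mm across, 12 mm high, about 12 g; origin at the centre of its underside; the yaw means nothing
- lid_medium: flat round tinplate jar lid lying top up on the block, 50 mm across, 12 mm high, about 15 g; origin at the centre of its underside; the yaw means nothing
- lid_large: flat round tinplate jar lid lying top up on the block, 56 mm across, 12 mm high, about 18 g; origin at the centre of its underside; the yaw means nothing
- tumbler: small glass tumbler standing on the block, 54 mm across the rim, 45 mm high; origin at the centre of its underside; to be left alone
- dish: small round steel condiment dish standing on the block, 64 mm across, 28 mm high; origin at the centre of its underside; to be left alone
- scraper: flat steel griddle scraper lying on the counter to the right of the tray: blade 100 x 100 mm towards its +x, wooden handle 130 mm long towards its -x, 18 mm high; origin where handle meets blade, at the underside; to be left alone

How it is judged:
By the outcome, as a careful person would: the job done as asked, in the order asked, and still so for the second after the job is handed in, with the robot touching nothing.
It also fails if it takes over 64 s, if anything falls off the work surface, if the arm or the gripper's body presses on something with over 40 N, if the wrist force passes 120 N, or if a joint passes its speed limit or range.

## Working session

There is one attempt and no reset: what is moved stays moved. The work goes in short steps, Python scripts to look and compute and a tool call to move; the robot and the scene stay as the last step left them, time stands still between calls to the robot, and variables do not carry over. Pictures are saved under pics/ and viewed, about 8 in all and at most 12, crops included, and the job is handed in when it is done.

Besides the shell and the picture viewer there is one more tool, called after "Call:" in YAML: its name, and indented under it one key for each argument. apply_moves: Moves the arm, as the interface text tells. Its arguments: {"type":"object","properties":{"plan":{"type":"array","items":{"type":"object","properties":{"wx":{"type":"number"},"wy":{"type":"number"},"wz":{"type":"number"},"dx":{"type":"number"},"dy":{"type":"number"},"dz":{"type":"number"},"jaw":{"type":"number"}}}}},"required":["plan"]}

```bash
mkdir -p pics; ls
cat > h.py <<'E'
import numpy as np, cv2
from cell import env
def cloud(c):
    h,w=c["range_z"].shape; f=h/2/np.tan(np.radians(c["fovy"]/2))
    v,u=np.mgrid[:h,:w]; z=c["range_z"].astype(float)
    p=np.stack([(u-c["cx"])/f*z,-(v-c["cy"])/f*z,-z,np.ones_like(z)],-1)
    return p
def world(c):
    return (cloud(c)@np.linalg.inv(c["camera_from_world"]).T)[...,:3]
E
python3 - <<'E'
from h import *
s=env.get_state(); print(s["t"],s["eef_pos"],np.round(s["tool_rot"],3).tolist(),s["grip_width"])
ims=[]
for n in("scene","side"):
    c=env.read_camera(n); W=world(c); np.savez(n+".npz",**c)
    print(n,[k for k in c], c["fovy"],c["cx"],c["cy"], np.linalg.inv(c["camera_from_world"])[:3,3].round(3))
    cv2.imwrite(f"pics/{n}0.png",c["img"][...,::-1])
E
```

```text
pics
0.0 [6.49364129e-01 6.61264990e-06 2.30251393e-01] [[-0.002, -0.0, 1.0], [-0.0, 1.0, 0.0], [-1.0, -0.0, -0.002]] 0.08544318178285121
scene ['img', 'range_z', 'fovy', 'cx', 'cy', 'camera_from_world'] 46.253968768948134 246.90227435105476 191.78232214992155 [0.902 0.611 0.904]
side ['img', 'range_z', 'fovy', 'cx', 'cy', 'camera_from_world'] 50.532650633460484 256.1963109327575 187.07265462807194 [0.409 0.768 0.592]
```

View pics/scene0.png

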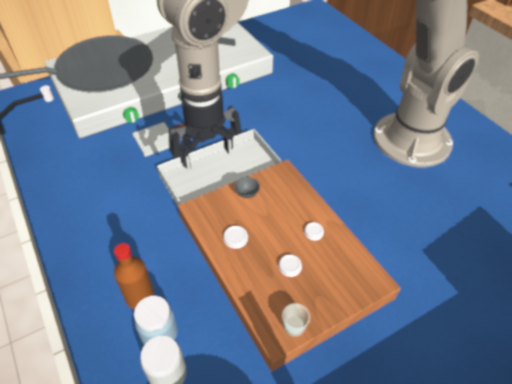

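View pics/side0.png

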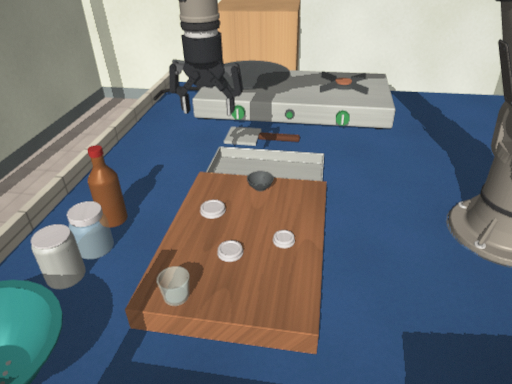

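The scene view shows three white lids at about (236,237), (290,266) and (314,232), the dish at (247,187) near the tray edge, and the tumbler at (296,320). The side view agrees: lids at (212,209), (230,251) and (284,239). Next I measure positions.

Run:
```python
from h import *
for n,ps in(("scene",[(236,237),(290,266),(314,232),(247,187),(296,320)]),("side",[(212,209),(230,251),(284,239),(260,182),(174,286)])):
    c=dict(np.load(n+".npz")); W=world(c); im=c["img"].astype(int)
    # lids: white, low saturation
    for u,v in ps[:3]:
        m=((im.min(-1)>150)&(im.max(-1)-im.min(-1)<45)).astype(np.uint8)
        _,L=cv2.connectedComponents(m); k=L[v,u]; s=(L==k); P=W[s]
        t=P[P[:,2]>np.median(P[:,2])-.004]
        (r)=cv2.minEnclosingCircle(t[:,:2].astype(np.float32))
        print(n,"lid",k,np.median(P,0).round(4),"circ",np.round(r[0],4),"d",round(2*r[1],4),"pix",s.sum())
    for u,v in ps[3:]:
        Q=W[v-28:v+28,u-28:u+28].reshape(-1,3); zt=(Q[:,2]>.062)&(Q[:,2]<.12)
        Q=Q[zt]; r=cv2.minEnclosingCircle(Q[:,:2].astype(np.float32)); print(n,"obst",np.round(r[0],3),2*r[1],Q[:,2].max(),len(Q))
    b=((im[...,0]-im[...,2]>35)&(abs(W[...,2]-.05)<.006)).astype(np.uint8)
    b=cv2.morphologyEx(b,cv2.MORPH_OPEN,np.ones((3,3)))
    _,L,st,_=cv2.connectedComponentsWithStats(b); k=1+np.argmax(st[1:,4]); P=W[L==k]
    r=cv2.minAreaRect(P[:,:2].astype(np.float32)); print(n,"block",r,np.median(P[:,2]),cv2.boxPoints(r).round(3).tolist())
```

```text
scene lid 33 [0.6359 0.0873 0.0615] circ [0.7628 0.3354] d 0.6176 pix 439
scene lid 34 [0.5693 0.2107 0.0612] circ [0.7253 0.4021] d 0.5472 pix 402
scene lid 32 [0.4712 0.1619 0.0613] circ [0.6762 0.3785] d 0.6479 pix 268
scene obst [ 0.547 -0.022] 0.06469887495040894 0.08343159443142789 293
scene obst [0.634 0.326] 0.054732199758291245 0.09929266150943306 479
scene block ((0.551585853099823, 0.14624467492103577), (0.44260919094085693, 0.32122907042503357), 89.9652099609375) 0.050900126517895716 [[0.39100000262260437, -0.07500000298023224], [0.7120000123977661, -0.07500000298023224], [0.7120000123977661, 0.367000013589859], [0.39100000262260437, 0.36800000071525574]]
side lid 27 [0.6323 0.0899 0.0599] circ [0.5227 0.4122] d 0.7464 pix 358
side lid 32 [0.5655 0.2135 0.06  ] circ [0.4869 0.4761] d 0.6035 pix 416
side lid 31 [0.468  0.1645 0.0599] circ [0.4413 0.4541] d 0.6305 pix 305
side obst [ 0.544 -0.021] 0.06604978442192078 0.07882962407721783 298
side obst [0.632 0.326] 0.05566728487610817 0.09688169183315676 872
side block ((0.550671398639679, 0.1478436142206192), (0.31951019167900085, 0.44232866168022156), 0.021133629605174065) 0.04935416536711401 [[0.39100000262260437, 0.36899998784065247], [0.39100000262260437, -0.0729999989271164], [0.7110000252723694, -0.0729999989271164], [0.7099999785423279, 0.36899998784065247]]
```

Call:
apply_moves:
  plan:
    - {"dy": 4, "dz": -0.5, "jaw": 0.65}
    - {"dy": 8, "dz": -1, "jaw": 0.65}
    - {"dy": 12, "dz": -1.5, "jaw": 0.65}
    - {"dy": 15.5, "dz": -1.5, "dx": 3, "jaw": 0.65}
    - {"dy": 15.5, "dz": -1.5, "dx": 6, "jaw": 0.65}
    - {"dy": 15.5, "dz": -1.5, "dx": 9, "jaw": 0.65}
    - {"dy": 15.5, "dz": -1.5, "dx": 12, "jaw": 0.65}
    - {"dy": 15.5, "dz": -1.5, "dx": 12, "jaw": 0.65}

```text
schema error: expected keys wx, wy, wz, dx, dy, dz, jaw
```

Run:
```python
from h import *
s=env.get_state(); print(s["t"],s["eef_pos"].round(4) if hasattr(s["eef_pos"],'round') else s["eef_pos"],s["grip_width"],s["ft_force"])
c=env.read_camera("side"); W=world(c); cv2.imwrite("pics/side1.png",cv2.resize(c["img"][...,::-1],(768,576)))
e=np.array(s["eef_pos"]); m=(abs(W[...,0]-e[0])<.06)&(abs(W[...,1]-e[1])<.03)&(W[...,2]>.075)
P=W[m]
for a in np.arange(-.05,.05,.01):
    q=P[(P[:,0]-e[0]>=a)&(P[:,0]-e[0]<a+.01)]
    if len(q): print(round(a,2),"zmin-tcp",np.round(np.sort(q[:,2])[:4]-e[2],4),"y",q[:,1].min().round(3),q[:,1].max().round(3))
c=dict(np.load("scene.npz")); W=world(c)
for n,W in(("scene",W),("side",world(dict(np.load("side.npz"))))):
    m=(abs(W[...,2]-.036)<.004)&(W[...,1]<-.07)&(W[...,1]>-.25)&(W[...,0]>.3)&(W[...,0]<.85); P=W[m]
    print(n,"tray rim",len(P),np.percentile(P[:,0],[1,5,50,95,99]).round(3),np.percentile(P[:,1],[1,5,95,99]).round(3))
```

```text
0.1 [0.6494 0.     0.2304] 0.08517665017755378 [-0.36110584  0.35410934 -0.71601179]
-0.05 zmin-tcp [0.0141 0.0147 0.0153 0.0163] y -0.016 0.016
-0.04 zmin-tcp [0.0634 0.0657 0.0658 0.0672] y -0.017 0.024
-0.03 zmin-tcp [0.0756 0.0757 0.0766 0.077 ] y -0.019 0.03
-0.02 zmin-tcp [0.0734 0.0737 0.074  0.0745] y 0.008 0.03
-0.01 zmin-tcp [0.074  0.0742 0.0744 0.0749] y 0.007 0.03
0.0 zmin-tcp [0.0731 0.0732 0.0732 0.0741] y 0.006 0.03
0.01 zmin-tcp [0.072  0.0732 0.0745 0.0748] y 0.008 0.03
0.02 zmin-tcp [0.0722 0.0747 0.0769 0.0772] y 0.005 0.03
0.03 zmin-tcp [0.0608 0.0636 0.0639 0.0658] y -0.003 0.022
0.04 zmin-tcp [0.0138 0.0142 0.0144 0.0149] y -0.013 0.014
scene tray rim 340 [0.401 0.403 0.562 0.701 0.702] [-0.237 -0.235 -0.097 -0.087]
side tray rim 222 [0.4   0.401 0.557 0.698 0.699] [-0.235 -0.234 -0.109 -0.095]
```

View pics/side1.png

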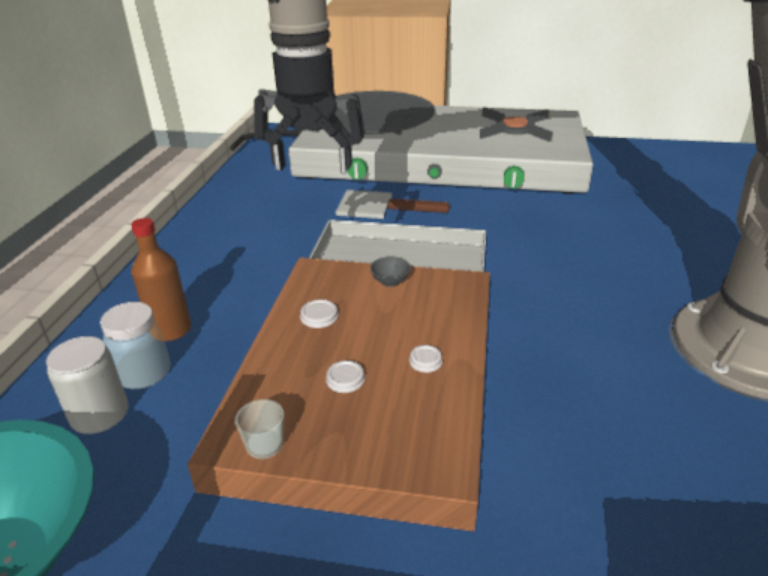

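The image is unchanged because the call was refused (every row needs all seven keys). The tray spans x 0.400–0.700, so all the lid lanes lie inside it.

Call:
apply_moves:
  plan:
    - {"wx": 0, "wy": 0, "wz": 0, "dx": 0, "dy": 4, "dz": -0.5, "jaw": 0.65}
    - {"wx": 0, "wy": 0, "wz": 0, "dx": 0, "dy": 8, "dz": -1, "jaw": 0.65}
    - {"wx": 0, "wy": 0, "wz": 0, "dx": 0, "dy": 12, "dz": -1.5, "jaw": 0.65}
    - {"wx": 0, "wy": 0, "wz": 0, "dx": 3, "dy": 15.5, "dz": -1.5, "jaw": 0.65}
    - {"wx": 0, "wy": 0, "wz": 0, "dx": 6, "dy": 15.5, "dz": -1.5, "jaw": 0.65}
    - {"wx": 0, "wy": 0, "wz": 0, "dx": 9, "dy": 15.5, "dz": -1.5, "jaw": 0.65}
    - {"wx": 0, "wy": 0, "wz": 0, "dx": 12, "dy": 15.5, "dz": -1.5, "jaw": 0.65}
    - {"wx": 0, "wy": 0, "wz": 0, "dx": 12, "dy": 15.5, "dz": -1.5, "jaw": 0.65}
    - {"wx": 0, "wy": 0, "wz": 0, "dx": 12, "dy": 15.5, "dz": -1.5, "jaw": 0.65}

```text
t: 0.9
eef_pos: [0.6336, 0.1545, 0.1097]
tool_rot: [[-0.004, 0.0, 1.0], [-0.001, 1.0, -0.0], [-1.0, -0.001, -0.004]]
ft_force: [0.3, -0.3, 0.7]
grip_width: 0.0299
```

```bash
cat > tip.py <<'E'
from h import *
def tip():
    s=env.get_state(); print(round(s["t"],2),np.round(s["eef_pos"],4),s["grip_width"],np.round(s["ft_force"],1))
    c=env.read_camera("side"); W=world(c); e=np.array(s["eef_pos"])
    P=W[(abs(W[...,0]-e[0])<.06)&(abs(W[...,1]-e[1])<.03)&(W[...,2]>.075)]
    for a in np.arange(-.06,.06,.01):
        q=P[(P[:,0]-e[0]>=a)&(P[:,0]-e[0]<a+.01)]
        if len(q): print(round(a,2),"zmin-tcp",np.round(np.sort(q[:,2])[:3]-e[2],4),"y",q[:,1].min().round(3),q[:,1].max().round(3))
    return c
E
python3 -c "
from tip import *
c=tip(); cv2.imwrite('pics/side2.png',cv2.resize(c['img'][...,::-1],(768,576)))"
```

```text
0.9 [0.6336 0.1545 0.1097] 0.02988034764438772 [ 0.3 -0.3  0.7]
-0.06 zmin-tcp [0.058  0.0601 0.0621] y 0.142 0.183
-0.05 zmin-tcp [0.0459 0.0475 0.048 ] y 0.148 0.185
-0.04 zmin-tcp [0.0417 0.0426 0.0446] y 0.133 0.185
-0.03 zmin-tcp [0.0019 0.0025 0.0034] y 0.132 0.185
-0.02 zmin-tcp [0.0037 0.0038 0.0045] y 0.159 0.185
-0.01 zmin-tcp [0.0726 0.0727 0.074 ] y 0.162 0.184
0.0 zmin-tcp [0.0735 0.074  0.0743] y 0.163 0.184
0.01 zmin-tcp [-0.      0.0012  0.0015] y 0.131 0.185
0.02 zmin-tcp [0.0041 0.006  0.0079] y 0.133 0.184
0.03 zmin-tcp [0.0421 0.0432 0.0439] y 0.125 0.178
0.04 zmin-tcp [0.0441 0.0461 0.0463] y 0.134 0.169
0.05 zmin-tcp [0.0607 0.063  0.0635] y 0.141 0.168
```

View pics/side2.png

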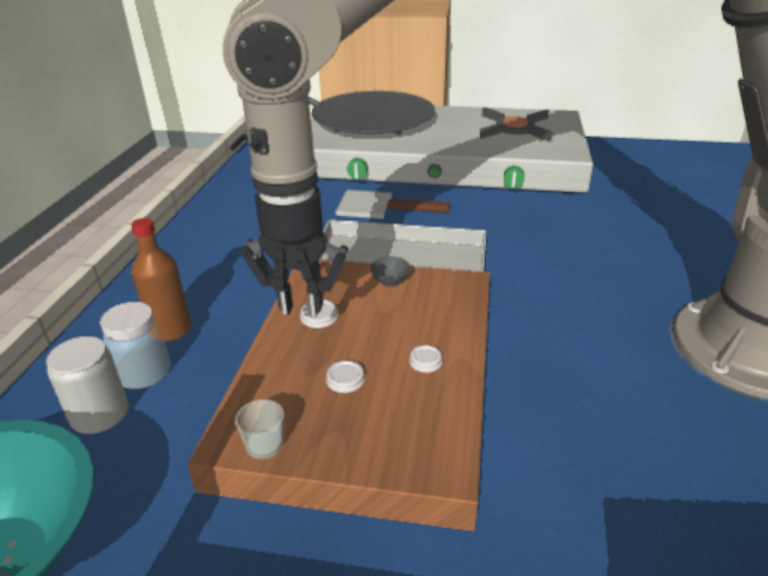

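The fingers hang behind the large lid with a 30 mm gap, tips about 2–4 mm above the TCP. I'll descend and start the push.

Call:
apply_moves:
  plan:
    - {"wx": 0, "wy": 0, "wz": 0, "dx": 2.5, "dy": 0, "dz": 0, "jaw": 0.65}
    - {"wx": 0, "wy": 0, "wz": 0, "dx": 4.5, "dy": 0, "dz": 0, "jaw": 0.65}
    - {"wx": 0, "wy": 0, "wz": 0, "dx": 5.7, "dy": 0, "dz": 0, "jaw": 0.65}
    - {"wx": 0, "wy": 0, "wz": 0, "dx": 5.7, "dy": 0, "dz": 0, "jaw": 0.65}
    - {"wx": 0, "wy": 0, "wz": 0, "dx": 5.7, "dy": -1, "dz": 0, "jaw": 0.65}
    - {"wx": 0, "wy": 0, "wz": 0, "dx": 5.7, "dy": -2, "dz": 0, "jaw": 0.65}
    - {"wx": 0, "wy": 0, "wz": 0, "dx": 5.7, "dy": -3, "dz": 0, "jaw": 0.65}
    - {"wx": 0, "wy": 0, "wz": 0, "dx": 5.7, "dy": -4, "dz": 0, "jaw": 0.65}
    - {"wx": 0, "wy": 0, "wz": 0, "dx": 5.7, "dy": -5, "dz": 0, "jaw": 0.65}
    - {"wx": 0, "wy": 0, "wz": 0, "dx": 5.7, "dy": -6, "dz": 0, "jaw": 0.65}

```text
t: 1.78
eef_pos: [0.6354, 0.0934, 0.055]
tool_rot: [[0.001, 0.001, 1.0], [-0.0, 1.0, -0.001], [-1.0, -0.0, 0.001]]
ft_force: [0.1, -0.2, 0.0]
grip_width: 0.03
```

```bash
python3 -c "
from h import *
c=env.read_camera('side'); cv2.imwrite('pics/side3.png',cv2.resize(c['img'][100:300,80:350,::-1],(780,578),interpolation=cv2.INTER_CUBIC))"
```

```text
(no output)
```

View pics/side3.png

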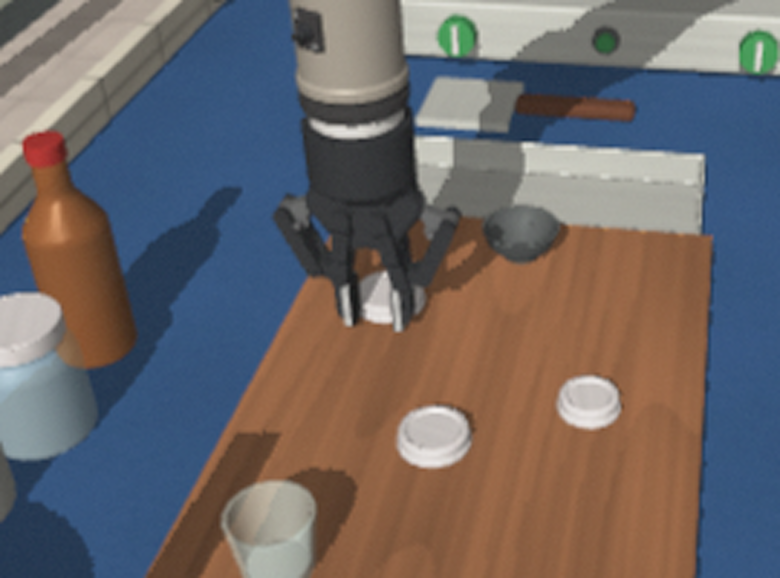

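The lid is moving ahead of the fingers, cradled. I'll go 2 mm lower and keep pushing.

Call:
apply_moves:
  plan:
    - {"wx": 0, "wy": 0, "wz": 0, "dx": 0.2, "dy": -1, "dz": 0, "jaw": 0.65}
    - {"wx": 0, "wy": 0, "wz": 0, "dx": 0.2, "dy": -2, "dz": 0, "jaw": 0.65}
    - {"wx": 0, "wy": 0, "wz": 0, "dx": 0.2, "dy": -3, "dz": 0, "jaw": 0.65}
    - {"wx": 0, "wy": 0, "wz": 0, "dx": 0.2, "dy": -4, "dz": 0, "jaw": 0.65}
    - {"wx": 0, "wy": 0, "wz": 0, "dx": 0.2, "dy": -5, "dz": 0, "jaw": 0.65}
    - {"wx": 0, "wy": 0, "wz": 0, "dx": 0.2, "dy": -6, "dz": 0, "jaw": 0.65}
    - {"wx": 0, "wy": 0, "wz": 0, "dx": 0.2, "dy": -7, "dz": 0, "jaw": 0.65}
    - {"wx": 0, "wy": 0, "wz": 0, "dx": 0.2, "dy": -8, "dz": 0, "jaw": 0.65}
    - {"wx": 0, "wy": 0, "wz": 0, "dx": 0.2, "dy": -9, "dz": 0, "jaw": 0.65}
    - {"wx": 0, "wy": 0, "wz": 0, "dx": 0.2, "dy": -10, "dz": 0, "jaw": 0.65}

```text
t: 2.67
eef_pos: [0.6351, -0.006, 0.0524]
tool_rot: [[0.0, -0.0, 1.0], [-0.0, 1.0, 0.0], [-1.0, -0.0, 0.0]]
ft_force: [0.1, 0.2, -0.4]
grip_width: 0.0297
```

```bash
cat > lids.py <<'E'
from h import *
def lids(n="scene"):
    c=env.read_camera(n); W=world(c); im=c["img"].astype(int)
    m=((im.min(-1)>150)&(im.max(-1)-im.min(-1)<45)&(abs(W[...,2]-.06)<.008)&(W[...,0]>.38)&(W[...,0]<.72)&(W[...,1]>-.13)&(W[...,1]<.36)).astype(np.uint8)
    k,L,st,_=cv2.connectedComponentsWithStats(m)
    for i in range(1,k):
        if st[i,4]>60:
            P=W[L==i]; print(n,np.median(P,0).round(4),"x",np.percentile(P[:,0],[1,99]).round(3),"y",np.percentile(P[:,1],[1,99]).round(3),st[i,4])
    return c
E
python3 -c "
from lids import *
lids(); lids('side')"
```

```text
scene [ 0.6279 -0.023   0.0615] x [0.615 0.641] y [-0.045 -0.012] 97
scene [0.4713 0.1607 0.0615] x [0.451 0.489] y [0.14  0.179] 254
scene [0.5694 0.2104 0.0617] x [0.545 0.591] y [0.186 0.232] 377
scene [0.6288 0.3169 0.0554] x [0.616 0.645] y [0.306 0.335] 211
side [ 0.6388 -0.0271  0.0596] x [0.626 0.647] y [-0.065 -0.016] 96
side [0.4683 0.1635 0.0599] x [0.449 0.487] y [0.14  0.179] 281
side [0.5655 0.2138 0.06  ] x [0.544 0.587] y [0.188 0.232] 403
```

Call:
apply_moves:
  plan:
    - {"wx": 0, "wy": 0, "wz": 0, "dx": 0, "dy": -1, "dz": 0, "jaw": 0.65}
    - {"wx": 0, "wy": 0, "wz": 0, "dx": 0, "dy": -2, "dz": 0, "jaw": 0.65}
    - {"wx": 0, "wy": 0, "wz": 0, "dx": 0, "dy": -3, "dz": 0, "jaw": 0.65}
    - {"wx": 0, "wy": 0, "wz": 0, "dx": 0, "dy": -4, "dz": 0, "jaw": 0.65}
    - {"wx": 0, "wy": 0, "wz": 0, "dx": 0, "dy": -5, "dz": 0, "jaw": 0.65}
    - {"wx": 0, "wy": 0, "wz": 0, "dx": 0, "dy": -6, "dz": 0, "jaw": 0.65}
    - {"wx": 0, "wy": 0, "wz": 0, "dx": 0, "dy": -7, "dz": 0, "jaw": 0.65}
    - {"wx": 0, "wy": 0, "wz": 0, "dx": 0, "dy": -8, "dz": 0, "jaw": 0.65}
    - {"wx": 0, "wy": 0, "wz": 0, "dx": 0, "dy": -9, "dz": 0, "jaw": 0.65}
    - {"wx": 0, "wy": 0, "wz": 0, "dx": 0, "dy": -10, "dz": 0, "jaw": 0.65}

```text
t: 3.6
eef_pos: [0.6361, -0.1057, 0.0545]
tool_rot: [[0.002, -0.0, 1.0], [0.0, 1.0, 0.0], [-1.0, 0.0, 0.002]]
ft_force: [-3.0, 1.6, 12.1]
grip_width: 0.0299
```

Call:
apply_moves:
  plan:
    - {"wx": 0, "wy": 0, "wz": 0, "dx": -3, "dy": 0, "dz": 0, "jaw": 0.65}
    - {"wx": 0, "wy": 0, "wz": 0, "dx": -7, "dy": 0, "dz": 0, "jaw": 0.65}
    - {"wx": 0, "wy": 0, "wz": 0, "dx": -9, "dy": 3, "dz": 0, "jaw": 0.65}
    - {"wx": 0, "wy": 0, "wz": 0, "dx": -9, "dy": 7, "dz": 0, "jaw": 0.65}
    - {"wx": 0, "wy": 0, "wz": 0, "dx": -9, "dy": 11, "dz": 0, "jaw": 0.65}
    - {"wx": 0, "wy": 0, "wz": 0, "dx": -9, "dy": 15, "dz": 0, "jaw": 0.65}
    - {"wx": 0, "wy": 0, "wz": 0, "dx": -9, "dy": 19, "dz": 0, "jaw": 0.65}
    - {"wx": 0, "wy": 0, "wz": 0, "dx": -9, "dy": 19, "dz": 0, "jaw": 0.65}

```text
t: 4.27
eef_pos: [0.6341, 0.0979, 0.1425]
tool_rot: [[0.0, -0.014, 1.0], [0.009, 1.0, 0.014], [-1.0, 0.009, 0.0]]
ft_force: [-0.0, 2.3, -0.3]
grip_width: 0.0298
```

```bash
python3 -c "
from lids import *
c=lids(); cv2.imwrite('pics/scene4.png',cv2.resize(c['img'][100:360,120:420,::-1],(690,598),interpolation=cv2.INTER_CUBIC)); lids('side')"
```

```text
scene [0.4713 0.1607 0.0613] x [0.45  0.489] y [0.139 0.179] 251
scene [0.5691 0.2104 0.0615] x [0.546 0.591] y [0.186 0.23 ] 374
scene [0.6295 0.3168 0.0555] x [0.616 0.645] y [0.305 0.335] 211
side [0.4675 0.1636 0.0599] x [0.449 0.487] y [0.141 0.179] 282
side [0.5655 0.2132 0.0601] x [0.544 0.587] y [0.188 0.232] 397
side [0.6355 0.307  0.0619] x [0.624 0.643] y [0.304 0.31 ] 62
```

View pics/scene4.png

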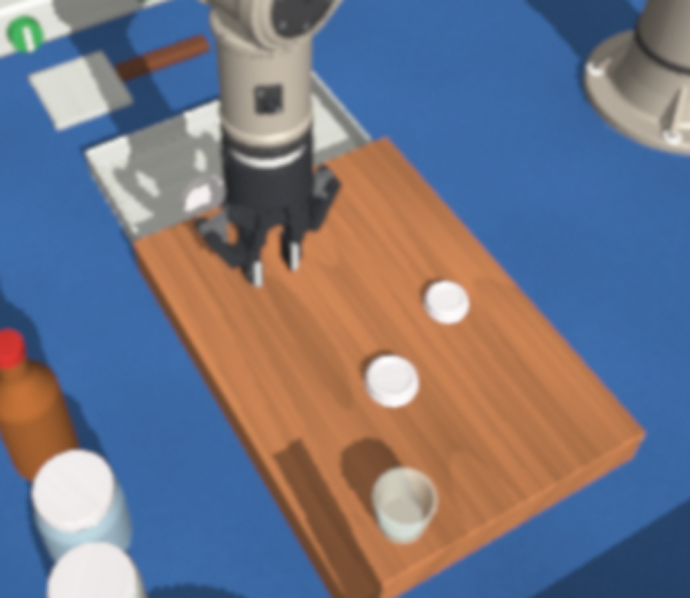

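The large lid is in the tray at about (203,192) in the crop. The other lids, dish and tumbler have not moved. Next is the small lid.

Call:
apply_moves:
  plan:
    - {"wx": 0, "wy": 0, "wz": 0, "dx": 0, "dy": 2.5, "dz": -3, "jaw": 0.7}
    - {"wx": 0, "wy": 0, "wz": 0, "dx": 0, "dy": 5, "dz": -6, "jaw": 0.7}
    - {"wx": 0, "wy": 0, "wz": 0, "dx": 0, "dy": 7.5, "dz": -9, "jaw": 0.7}
    - {"wx": 0, "wy": 0, "wz": 0, "dx": 0, "dy": 10, "dz": -12, "jaw": 0.7}
    - {"wx": 0, "wy": 0, "wz": 0, "dx": 0, "dy": 12.5, "dz": -15, "jaw": 0.7}
    - {"wx": 0, "wy": 0, "wz": 0, "dx": 0, "dy": 13.5, "dz": -16.5, "jaw": 0.7}
    - {"wx": 0, "wy": 0, "wz": 0, "dx": 3, "dy": 13.5, "dz": -16.5, "jaw": 0.7}
    - {"wx": 0, "wy": 0, "wz": 0, "dx": 5, "dy": 13.5, "dz": -16.5, "jaw": 0.7}
    - {"wx": 0, "wy": 0, "wz": 0, "dx": 5, "dy": 13.5, "dz": -16.5, "jaw": 0.7}

```text
t: 5.12
eef_pos: [0.4677, 0.2165, 0.089]
tool_rot: [[-0.006, 0.002, 1.0], [-0.005, 1.0, -0.002], [-1.0, -0.005, -0.006]]
ft_force: [-1.2, -0.8, 0.2]
grip_width: 0.0259
```

Run:
```python
from h import *
for n in("scene","side"):
    c=env.read_camera(n); W=world(c)
    g=np.full((16,30),np.nan)
    P=W[(W[...,0]>.40)&(W[...,0]<.70)&(W[...,1]<-.076)&(W[...,1]>-.236)&(W[...,2]<.07)]
    P=P[(P[:,2]>.0085)&(P[:,2]<.06)]; Q=P[(P[:,0]>.41)&(P[:,0]<.69)&(P[:,1]<-.083)&(P[:,1]>-.225)]
    print(n,len(Q)); 
    if len(Q): print(Q.min(0).round(3),Q.max(0).round(3),np.median(Q,0).round(3))
cv2.imwrite("pics/scene5.png",cv2.resize(env.read_camera("scene")["img"][110:260,140:340,::-1],(780,585),interpolation=cv2.INTER_CUBIC))
```

```text
scene 385
[ 0.412 -0.225  0.009] [ 0.69  -0.099  0.06 ] [ 0.609 -0.106  0.026]
side 193
[ 0.582 -0.115  0.028] [ 0.634 -0.099  0.058] [ 0.608 -0.103  0.043]
```

View pics/scene5.png

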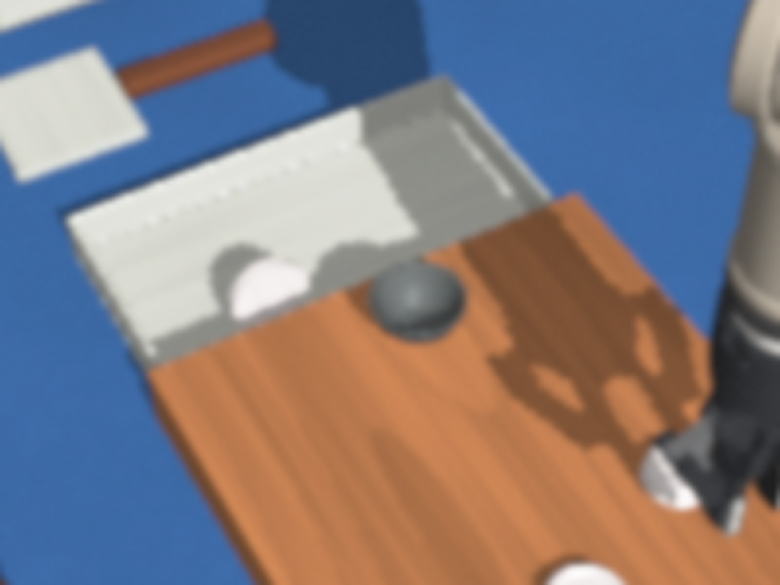

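The large lid is in the tray but stands on edge against the near wall (about (270,285) in the crop, top z about 0.058). I'll knock it flat later. For the small lid I'll end the push a bit faster so it lands flat.

Call:
apply_moves:
  plan:
    - {"wx": 0, "wy": 0, "wz": 0, "dx": 2, "dy": 0, "dz": 0.2, "jaw": 0.7}
    - {"wx": 0, "wy": 0, "wz": 0, "dx": 3.9, "dy": 0, "dz": 0.2, "jaw": 0.7}
    - {"wx": 0, "wy": 0, "wz": 0, "dx": 3.9, "dy": 0, "dz": 0.2, "jaw": 0.7}
    - {"wx": 0, "wy": 0, "wz": 0, "dx": 3.9, "dy": -0.8, "dz": 0.2, "jaw": 0.7}
    - {"wx": 0, "wy": 0, "wz": 0, "dx": 3.9, "dy": -1.6, "dz": 0.2, "jaw": 0.7}
    - {"wx": 0, "wy": 0, "wz": 0, "dx": 3.9, "dy": -2.4, "dz": 0.2, "jaw": 0.7}
    - {"wx": 0, "wy": 0, "wz": 0, "dx": 3.9, "dy": -3.4, "dz": 0.2, "jaw": 0.7}
    - {"wx": 0, "wy": 0, "wz": 0, "dx": 3.9, "dy": -4.6, "dz": 0.2, "jaw": 0.7}
    - {"wx": 0, "wy": 0, "wz": 0, "dx": 3.9, "dy": -6, "dz": 0.2, "jaw": 0.7}
    - {"wx": 0, "wy": 0, "wz": 0, "dx": 3.9, "dy": -7.5, "dz": 0.2, "jaw": 0.7}

```text
t: 6.1
eef_pos: [0.4722, 0.1437, 0.0538]
tool_rot: [[0.001, 0.0, 1.0], [0.0, 1.0, -0.0], [-1.0, 0.0, 0.001]]
ft_force: [-0.3, 0.3, 0.2]
grip_width: 0.0259
```

Call:
apply_moves:
  plan:
    - {"wx": 0, "wy": 0, "wz": 0, "dx": 0, "dy": -2, "dz": 0, "jaw": 0.7}
    - {"wx": 0, "wy": 0, "wz": 0, "dx": 0, "dy": -4.2, "dz": 0, "jaw": 0.7}
    - {"wx": 0, "wy": 0, "wz": 0, "dx": 0, "dy": -6.6, "dz": 0, "jaw": 0.7}
    - {"wx": 0, "wy": 0, "wz": 0, "dx": 0, "dy": -9.1, "dz": 0, "jaw": 0.7}
    - {"wx": 0, "wy": 0, "wz": 0, "dx": 0, "dy": -11.6, "dz": 0, "jaw": 0.7}
    - {"wx": 0, "wy": 0, "wz": 0, "dx": 0, "dy": -14.1, "dz": 0, "jaw": 0.7}
    - {"wx": 0, "wy": 0, "wz": 0, "dx": 0, "dy": -16.6, "dz": 0, "jaw": 0.7}
    - {"wx": 0, "wy": 0, "wz": 0, "dx": 0, "dy": -19.1, "dz": 0, "jaw": 0.7}
    - {"wx": 0, "wy": 0, "wz": 0, "dx": 0, "dy": -21.6, "dz": 0, "jaw": 0.7}
    - {"wx": 0, "wy": 0, "wz": 0, "dx": 0, "dy": -24.1, "dz": 0, "jaw": 0.7}

```text
t: 6.93
eef_pos: [0.4715, -0.0984, 0.0538]
tool_rot: [[0.001, 0.001, 1.0], [-0.0, 1.0, -0.001], [-1.0, -0.0, 0.001]]
ft_force: [0.4, -1.3, -0.5]
grip_width: 0.0258
```

Call:
apply_moves:
  plan:
    - {"wx": 0, "wy": 0, "wz": 0, "dx": 0, "dy": -0.5, "dz": 0, "jaw": 0.7}
    - {"wx": 0, "wy": 0, "wz": 0, "dx": -2, "dy": -0.5, "dz": 0, "jaw": 0.7}
    - {"wx": 0, "wy": 0, "wz": 0, "dx": -5.5, "dy": -0.5, "dz": 0, "jaw": 0.7}
    - {"wx": 0, "wy": 0, "wz": 0, "dx": -9, "dy": -0.5, "dz": 0, "jaw": 0.7}
    - {"wx": 0, "wy": 0, "wz": 0, "dx": -9, "dy": 3, "dz": 1, "jaw": 1}
    - {"wx": 0, "wy": 0, "wz": 0, "dx": -9, "dy": 6, "dz": 4, "jaw": 1}
    - {"wx": 0, "wy": 0, "wz": 0, "dx": -9, "dy": 8, "dz": 7, "jaw": 1}
    - {"wx": 0, "wy": 0, "wz": 0, "dx": -9, "dy": 9.5, "dz": 10, "jaw": 1}
    - {"wx": 0, "wy": 0, "wz": 0, "dx": -9, "dy": 9.5, "dz": 13, "jaw": 1}
    - {"wx": 0, "wy": 0, "wz": 0, "dx": -9, "dy": 9.5, "dz": 14.8, "jaw": 1}

```text
t: 7.77
eef_pos: [0.6227, 0.0008, 0.1438]
tool_rot: [[0.003, -0.003, 1.0], [0.001, 1.0, 0.003], [-1.0, 0.001, 0.003]]
ft_force: [0.7, -0.5, -0.8]
grip_width: -0.0002
```

```bash
cat > tr.py <<'E'
from lids import *
from tip import tip
def tray(pic=None):
    c=lids(); W=world(c); im=c["img"].astype(int)
    m=((W[...,0]>.408)&(W[...,0]<.692)&(W[...,1]<-.083)&(W[...,1]>-.225)&(W[...,2]>.009)&(W[...,2]<.07)).astype(np.uint8)
    k,L,st,_=cv2.connectedComponentsWithStats(m)
    for i in range(1,k):
        if st[i,4]>25: P=W[L==i]; print("tray",np.percentile(P,2,0).round(3),np.percentile(P,98,0).round(3),st[i,4])
    if pic: cv2.imwrite(pic,cv2.resize(c["img"][100:340,130:430,::-1],(750,600),interpolation=cv2.INTER_CUBIC))
    s=env.get_state(); print(round(s["t"],2),np.round(s["eef_pos"],4),np.round(s["ft_force"],1))
E
python3 -c "
from tr import *
tray('pics/s6.png')"
```

```text
scene [0.5692 0.21   0.0614] x [0.546 0.591] y [0.186 0.231] 376
scene [0.6289 0.3173 0.0555] x [0.615 0.644] y [0.305 0.335] 221
tray [ 0.456 -0.118  0.017] [ 0.494 -0.087  0.037] 82
tray [ 0.593 -0.113  0.014] [ 0.637 -0.101  0.061] 207
7.82 [ 6.252e-01 -2.000e-04  1.437e-01] [ 3.2 -0.7  0.9]
```

View pics/s6.png

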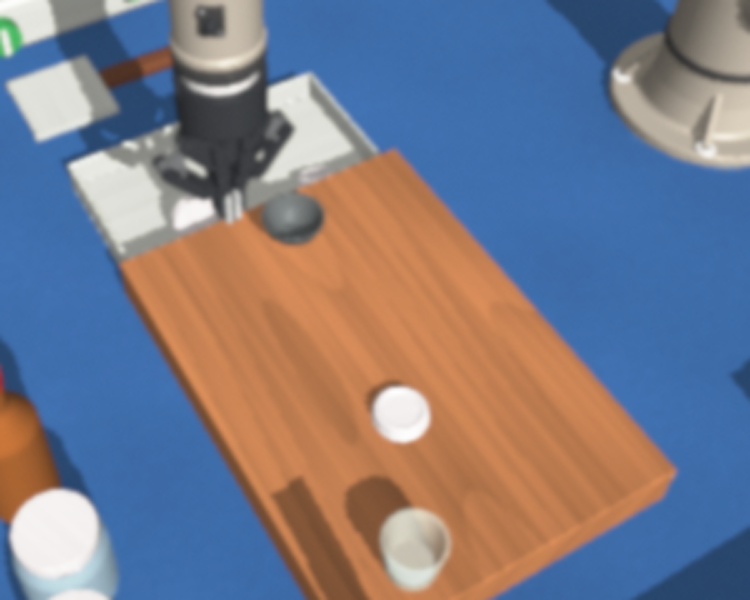

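The small lid is in the tray, leaning low (z at most 0.037). The large one still stands. I'll topple it with the closed fingertips.

Call:
apply_moves:
  plan:
    - {"wx": 0, "wy": 0, "wz": 0, "dx": 3.5, "dy": 0, "dz": 0, "jaw": 1}
    - {"wx": 0, "wy": 0, "wz": 0, "dx": 7, "dy": 0, "dz": 0, "jaw": 1}
    - {"wx": 0, "wy": 0, "wz": 0, "dx": 9, "dy": -2, "dz": 0, "jaw": 1}
    - {"wx": 0, "wy": 0, "wz": 0, "dx": 9, "dy": -5, "dz": 0, "jaw": 1}
    - {"wx": 0, "wy": 0, "wz": 0, "dx": 9, "dy": -7.5, "dz": 0, "jaw": 1}
    - {"wx": 0, "wy": 0, "wz": 0, "dx": 9, "dy": -9, "dz": 0, "jaw": 1}
    - {"wx": 0, "wy": 0, "wz": 0, "dx": 9, "dy": -10.5, "dz": 0, "jaw": 1}
    - {"wx": 0, "wy": 0, "wz": 0, "dx": 9, "dy": -12, "dz": 0, "jaw": 1}
    - {"wx": 0, "wy": 0, "wz": 0, "dx": 9, "dy": -13.5, "dz": 0, "jaw": 1}
    - {"wx": 0, "wy": 0, "wz": 0, "dx": 9, "dy": -13.5, "dz": 0, "jaw": 1}

```text
t: 8.65
eef_pos: [0.6193, -0.1412, 0.0536]
tool_rot: [[0.0, 0.005, 1.0], [-0.003, 1.0, -0.005], [-1.0, -0.003, 0.0]]
ft_force: [-0.4, -0.9, 0.9]
grip_width: 0.0002
```

Call:
apply_moves:
  plan:
    - {"wx": 0, "wy": 0, "wz": 0, "dx": -3, "dy": 0, "dz": 0, "jaw": 0.65}
    - {"wx": 0, "wy": 0, "wz": 0, "dx": -7, "dy": 0, "dz": 0, "jaw": 0.65}
    - {"wx": 0, "wy": 0, "wz": 0, "dx": -9, "dy": 3, "dz": 0, "jaw": 0.65}
    - {"wx": 0, "wy": 0, "wz": 0, "dx": -9, "dy": 7, "dz": 0, "jaw": 0.65}
    - {"wx": 0, "wy": 0, "wz": 0, "dx": -9, "dy": 11, "dz": 0, "jaw": 0.65}
    - {"wx": 0, "wy": 0, "wz": 0, "dx": -9, "dy": 15, "dz": 0, "jaw": 0.65}
    - {"wx": 0, "wy": 0, "wz": 0, "dx": -9, "dy": 19, "dz": 0, "jaw": 0.65}
    - {"wx": 0, "wy": 0, "wz": 0, "dx": -9, "dy": 23, "dz": 0, "jaw": 0.65}
    - {"wx": 0, "wy": 0, "wz": 0, "dx": -9, "dy": 27, "dz": 0, "jaw": 0.65}
    - {"wx": 0, "wy": 0, "wz": 0, "dx": -9, "dy": 30, "dz": 0, "jaw": 0.65}

```text
t: 9.48
eef_pos: [0.6187, 0.1698, 0.1436]
tool_rot: [[-0.0, -0.005, 1.0], [0.003, 1.0, 0.005], [-1.0, 0.003, -0.0]]
ft_force: [0.4, 1.5, 0.5]
grip_width: 0.0298
```

```bash
python3 -c "
from tr import *
tray('pics/s7.png')"
```

```text
scene [0.569  0.2102 0.0614] x [0.545 0.59 ] y [0.186 0.231] 377
scene [0.6289 0.3169 0.0552] x [0.616 0.645] y [0.305 0.335] 211
tray [ 0.578 -0.169  0.01 ] [ 0.628 -0.118  0.021] 282
9.53 [0.6178 0.1783 0.1436] [-1.2  5.7  0.6]
```

View pics/s7.png

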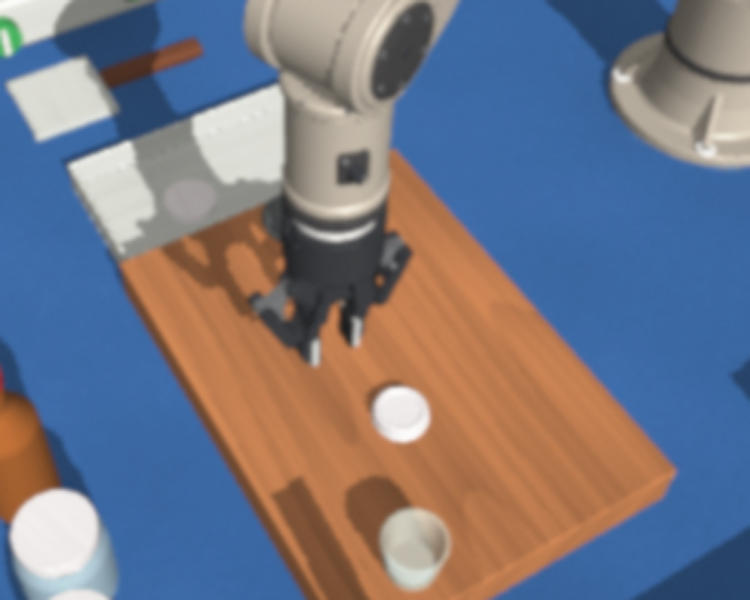

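The large lid now lies flat in the tray. For the medium lid I'll turn the tool 14° and push along one straight oblique line that passes the dish with about 15 mm clearance.

Call:
apply_moves:
  plan:
    - {"wx": -0.08, "wy": 0, "wz": 0, "dx": 0, "dy": 2, "dz": -1.5, "jaw": 0.65}
    - {"wx": -0.16, "wy": 0, "wz": 0, "dx": 0, "dy": 4.5, "dz": -3, "jaw": 0.65}
    - {"wx": -0.244, "wy": 0, "wz": 0, "dx": 0, "dy": 7, "dz": -4.5, "jaw": 0.65}
    - {"wx": -0.244, "wy": 0, "wz": 0, "dx": 0, "dy": 9.5, "dz": -6, "jaw": 0.65}
    - {"wx": -0.244, "wy": 0, "wz": 0, "dx": 0, "dy": 10.5, "dz": -6.6, "jaw": 0.65}
    - {"wx": -0.244, "wy": 0, "wz": 0, "dx": 2, "dy": 10.5, "dz": -6.6, "jaw": 0.65}
    - {"wx": -0.244, "wy": 0, "wz": 0, "dx": 4, "dy": 10.5, "dz": -6.6, "jaw": 0.65}
    - {"wx": -0.244, "wy": 0, "wz": 0, "dx": 4, "dy": 10.5, "dz": -6.6, "jaw": 0.65}
    - {"wx": -0.244, "wy": 0, "wz": 0, "dx": 4, "dy": 10.5, "dz": -6.6, "jaw": 0.65}

```text
t: 10.28
eef_pos: [0.5534, 0.2679, 0.1025]
tool_rot: [[-0.002, -0.241, 0.971], [-0.002, 0.971, 0.241], [-1.0, -0.001, -0.002]]
ft_force: [0.9, 0.4, 0.9]
grip_width: 0.0299
```

```bash
python3 -c "
from lids import *
s=env.get_state(); e=np.array(s['eef_pos']); R=np.array(s['tool_rot']); print(e.round(4),R.round(3).tolist())
print('lid in tool cm',(R.T@(np.array([.567,.2118,.056])-e)*100).round(2),'dish',(R.T@(np.array([.5455,-.0215,.056])-e)*100).round(2))
lids('side')"
```

```text
[0.5534 0.2679 0.1025] [[-0.002, -0.241, 0.971], [-0.002, 0.971, 0.241], [-1.0, -0.001, -0.002]]
lid in tool cm [ 4.65 -5.76 -0.02] dish [  4.7  -27.89  -7.73]
side [0.5685 0.2226 0.0601] x [0.55  0.585] y [0.193 0.232] 198
```

Aligned: the lid is dead ahead (5.8 cm) and the dish is 7.7 cm to the side.

Call:
apply_moves:
  plan:
    - {"wx": 0, "wy": 0, "wz": 0, "dx": 2.5, "dy": 0, "dz": 0, "jaw": 0.65}
    - {"wx": 0, "wy": 0, "wz": 0, "dx": 4.9, "dy": 0, "dz": 0, "jaw": 0.65}
    - {"wx": 0, "wy": 0, "wz": 0, "dx": 4.9, "dy": 0, "dz": 0, "jaw": 0.65}
    - {"wx": 0, "wy": 0, "wz": 0, "dx": 4.9, "dy": -0.8, "dz": 0, "jaw": 0.65}
    - {"wx": 0, "wy": 0, "wz": 0, "dx": 4.9, "dy": -1.6, "dz": 0, "jaw": 0.65}
    - {"wx": 0, "wy": 0, "wz": 0, "dx": 4.9, "dy": -2.4, "dz": 0, "jaw": 0.65}
    - {"wx": 0, "wy": 0, "wz": 0, "dx": 4.9, "dy": -3.4, "dz": 0, "jaw": 0.65}
    - {"wx": 0, "wy": 0, "wz": 0, "dx": 4.9, "dy": -4.6, "dz": 0, "jaw": 0.65}
    - {"wx": 0, "wy": 0, "wz": 0, "dx": 4.9, "dy": -6, "dz": 0, "jaw": 0.65}
    - {"wx": 0, "wy": 0, "wz": 0, "dx": 4.9, "dy": -7.5, "dz": 0, "jaw": 0.65}

```text
t: 11.17
eef_pos: [0.5728, 0.1948, 0.0549]
tool_rot: [[0.001, -0.241, 0.97], [0.0, 0.97, 0.241], [-1.0, -0.0, 0.001]]
ft_force: [-0.8, -0.9, 0.7]
grip_width: 0.03
```

Call:
apply_moves:
  plan:
    - {"wx": 0, "wy": 0, "wz": 0, "dx": 0, "dy": -1.6, "dz": 0, "jaw": 0.65}
    - {"wx": 0, "wy": 0, "wz": 0, "dx": 0, "dy": -3.2, "dz": 0, "jaw": 0.65}
    - {"wx": 0, "wy": 0, "wz": 0, "dx": 0, "dy": -4.8, "dz": 0, "jaw": 0.65}
    - {"wx": 0, "wy": 0, "wz": 0, "dx": 0, "dy": -6.4, "dz": 0, "jaw": 0.65}
    - {"wx": 0, "wy": 0, "wz": 0, "dx": 0, "dy": -8, "dz": 0, "jaw": 0.65}
    - {"wx": 0, "wy": 0, "wz": 0, "dx": 0, "dy": -9.2, "dz": 0, "jaw": 0.65}
    - {"wx": 0, "wy": 0, "wz": 0, "dx": 0, "dy": -10, "dz": 0, "jaw": 0.65}

```text
t: 11.75
eef_pos: [0.5969, 0.0961, 0.0545]
tool_rot: [[0.0, -0.239, 0.971], [-0.001, 0.971, 0.239], [-1.0, -0.001, 0.0]]
ft_force: [0.1, 0.2, 0.2]
grip_width: 0.0304
```

```bash
python3 -c "
from lids import *
s=env.get_state(); e=np.array(s['eef_pos']); print(e.round(4),s['ft_force'])
lids();lids('side')"
```

```text
[0.5969 0.0961 0.0545] [0.0832718  0.21808694 0.18722304]
scene [0.6294 0.3169 0.0555] x [0.616 0.645] y [0.305 0.335] 211
side [0.5985 0.0763 0.0596] x [0.588 0.609] y [0.044 0.089] 129
side [0.6343 0.307  0.0623] x [0.623 0.642] y [0.304 0.31 ] 61
```

Call:
apply_moves:
  plan:
    - {"wx": 0, "wy": 0, "wz": 0, "dx": 0.1, "dy": -0.8, "dz": 0, "jaw": 0.65}
    - {"wx": 0, "wy": 0, "wz": 0, "dx": 0.1, "dy": -2, "dz": 0, "jaw": 0.65}
    - {"wx": 0, "wy": 0, "wz": 0, "dx": 0.1, "dy": -3.6, "dz": 0, "jaw": 0.65}
    - {"wx": 0, "wy": 0, "wz": 0, "dx": 0.1, "dy": -5.6, "dz": 0, "jaw": 0.65}
    - {"wx": 0, "wy": 0, "wz": 0, "dx": 0.1, "dy": -8, "dz": 0, "jaw": 0.65}
    - {"wx": 0, "wy": 0, "wz": 0, "dx": 0.1, "dy": -10.6, "dz": 0, "jaw": 0.65}
    - {"wx": 0, "wy": 0, "wz": 0, "dx": 0.1, "dy": -13.4, "dz": 0, "jaw": 0.65}
    - {"wx": 0, "wy": 0, "wz": 0, "dx": 0.1, "dy": -16.2, "dz": 0, "jaw": 0.65}
    - {"wx": 0, "wy": 0, "wz": 0, "dx": 0.1, "dy": -19, "dz": 0, "jaw": 0.65}
    - {"wx": 0, "wy": 0, "wz": 0, "dx": 0.1, "dy": -20.8, "dz": 0, "jaw": 0.65}

```text
t: 12.68
eef_pos: [0.6469, -0.1071, 0.0533]
tool_rot: [[0.0, -0.239, 0.971], [-0.002, 0.971, 0.239], [-1.0, -0.002, -0.0]]
ft_force: [0.4, -0.7, 0.5]
grip_width: 0.0298
```

Call:
apply_moves:
  plan:
    - {"wx": 0, "wy": 0, "wz": 0, "dx": 0, "dy": 0, "dz": 0, "jaw": 0.65}
    - {"wx": 0, "wy": 0, "wz": 0, "dx": -3, "dy": 0, "dz": 0, "jaw": 0.65}
    - {"wx": 0, "wy": 0, "wz": 0, "dx": -6.5, "dy": 0, "dz": 0, "jaw": 0.65}
    - {"wx": 0, "wy": 0, "wz": 0, "dx": -9, "dy": 3, "dz": 0, "jaw": 0.65}
    - {"wx": 0, "wy": 0, "wz": 0, "dx": -9, "dy": 7, "dz": 0, "jaw": 0.65}
    - {"wx": 0, "wy": 0, "wz": 0, "dx": -9, "dy": 11, "dz": 0, "jaw": 0.65}
    - {"wx": 0, "wy": 0, "wz": 0, "dx": -9, "dy": 15, "dz": 0, "jaw": 0.65}
    - {"wx": 0, "wy": 0, "wz": 0, "dx": -9, "dy": 19, "dz": 0, "jaw": 0.65}
    - {"wx": 0, "wy": 0, "wz": 0, "dx": -9, "dy": 22, "dz": 0, "jaw": 0.65}
    - {"wx": 0, "wy": 0, "wz": 0, "dx": -9, "dy": 22, "dz": 0, "jaw": 0.65}

```text
t: 13.52
eef_pos: [0.5903, 0.122, 0.1436]
tool_rot: [[-0.001, -0.255, 0.967], [0.006, 0.967, 0.255], [-1.0, 0.006, 0.0]]
ft_force: [0.1, 1.7, 0.6]
grip_width: 0.0299
```

```bash
python3 -c "
from tr import *
tray('pics/s8.png')
c=env.read_camera('side'); cv2.imwrite('pics/side8.png',cv2.resize(c['img'][110:240,170:370,::-1],(780,507),interpolation=cv2.INTER_CUBIC))"
```

```text
scene [0.6285 0.3167 0.0553] x [0.616 0.645] y [0.305 0.335] 206
tray [ 0.578 -0.171  0.01 ] [ 0.628 -0.117  0.021] 286
tray [ 0.63  -0.127  0.012] [ 0.673 -0.101  0.019] 124
13.57 [0.5916 0.1174 0.1435] [-0.8 -0.2 -0. ]
```

View pics/s8.png

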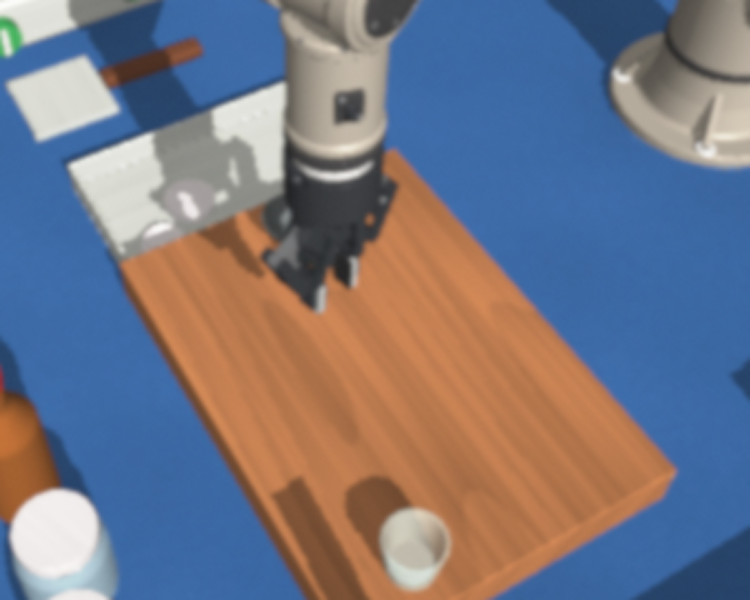

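The medium lid lies flat in the tray at about (160,235). The arm hides the small lid, so I'll move aside to check it.

Call:
apply_moves:
  plan:
    - {"wx": 0, "wy": 0, "wz": 0, "dx": -2, "dy": 0, "dz": 2.5, "jaw": 0.65}
    - {"wx": 0, "wy": 0, "wz": 0, "dx": -4, "dy": 0, "dz": 5, "jaw": 0.65}
    - {"wx": 0, "wy": 0, "wz": 0, "dx": -6, "dy": 0, "dz": 8, "jaw": 0.65}
    - {"wx": 0, "wy": 0, "wz": 0, "dx": -7, "dy": -2, "dz": 11, "jaw": 0.65}
    - {"wx": 0, "wy": 0, "wz": 0, "dx": -7, "dy": -4, "dz": 13, "jaw": 0.65}
    - {"wx": 0, "wy": 0, "wz": 0, "dx": -7, "dy": -4, "dz": 15, "jaw": 0.65}
    - {"wx": 0, "wy": 0, "wz": 0, "dx": -7, "dy": -4, "dz": 15, "jaw": 0.65}
    - {"wx": 0, "wy": 0, "wz": 0, "dx": -7, "dy": -4, "dz": 15, "jaw": 0.65}

```text
t: 14.28
eef_pos: [0.749, 0.1063, 0.212]
tool_rot: [[-0.002, -0.239, 0.971], [-0.001, 0.971, 0.239], [-1.0, -0.0, -0.002]]
ft_force: [-0.4, 0.3, 0.2]
grip_width: 0.0299
```

Run:
```python
from tr import *
tray()
c=env.read_camera("scene"); c2=env.read_camera("side")
a=cv2.resize(c["img"][120:220,150:320,::-1],(680,400),interpolation=cv2.INTER_CUBIC)
b=cv2.resize(c2["img"][135:185,200:340,::-1],(560,200),interpolation=cv2.INTER_CUBIC); b=cv2.copyMakeBorder(b,0,0,0,120,0)
cv2.imwrite("pics/s9.png",np.vstack([a,b]))
for n,W,(p,q) in(("scene",world(c),((247,187),(296,320))),("side",world(c2),((260,182),(174,286)))):
    for u,v in(p,q):
        Q=W[v-28:v+28,u-28:u+28].reshape(-1,3); Q=Q[(Q[:,2]>.062)&(Q[:,2]<.12)]; r=cv2.minEnclosingCircle(Q[:,:2].astype(np.float32)); print(n,np.round(r[0],3),round(2*r[1],3))
for n,cc in(("scene",c),("side",c2)):
    o=np.load(n+".npz")["img"].astype(int); d=abs(cc["img"].astype(int)-o).max(-1)
    r=(slice(115,165),slice(120,180)) if n=="scene" else (slice(120,150),slice(215,310)); print(n,"scraper diff px",(d[r]>40).sum())
```

```text
scene [0.6285 0.3177 0.0556] x [0.615 0.644] y [0.305 0.335] 222
tray [ 0.457 -0.118  0.017] [ 0.494 -0.087  0.037] 82
tray [ 0.576 -0.143  0.01 ] [ 0.6   -0.117  0.02 ] 36
14.33 [0.7483 0.107  0.2124] [ 0.1 -0.2  0.1]
scene [ 0.544 -0.021] 0.066
scene [0.635 0.326] 0.055
side [ 0.545 -0.021] 0.068
side [0.633 0.327] 0.055
scene scraper diff px 2269
side scraper diff px 857
```

View pics/s9.png

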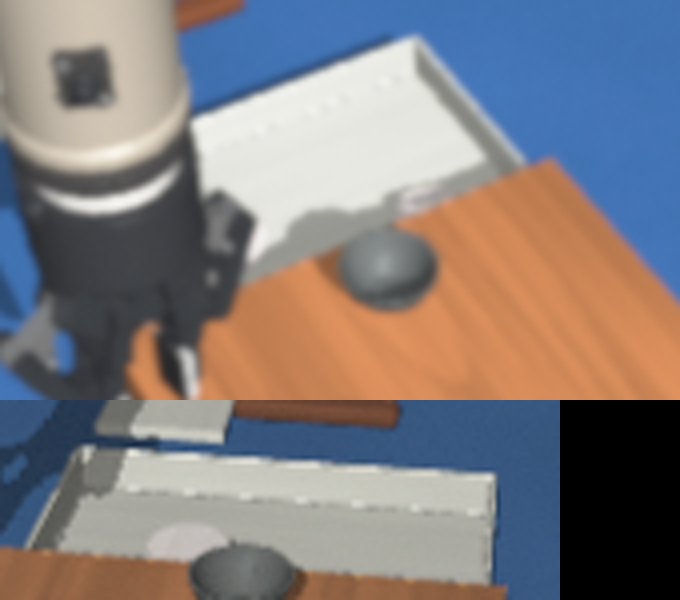

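The dish and tumbler are unmoved. The small lid is inside the tray but leans on the near wall (rear edge z about 0.037). I'll press its raised edge lightly with the closed fingertips so it slides flat.

Call:
apply_moves:
  plan:
    - {"wx": 0.06, "wy": 0, "wz": 0, "dx": 0, "dy": -1.5, "dz": -3.5, "jaw": 1}
    - {"wx": 0.12, "wy": 0, "wz": 0, "dx": 0, "dy": -3, "dz": -7, "jaw": 1}
    - {"wx": 0.18, "wy": 0, "wz": 0, "dx": 0, "dy": -4.5, "dz": -10.5, "jaw": 1}
    - {"wx": 0.244, "wy": 0, "wz": 0, "dx": 0, "dy": -6, "dz": -14, "jaw": 1}
    - {"wx": 0.244, "wy": 0, "wz": 0, "dx": 0, "dy": -7.5, "dz": -17.5, "jaw": 1}
    - {"wx": 0.244, "wy": 0, "wz": 0, "dx": 0, "dy": -9, "dz": -21, "jaw": 1}
    - {"wx": 0.244, "wy": 0, "wz": 0, "dx": 0, "dy": -10.5, "dz": -24.5, "jaw": 1}
    - {"wx": 0.244, "wy": 0, "wz": 0, "dx": 0, "dy": -12, "dz": -28, "jaw": 1}
    - {"wx": 0.244, "wy": 0, "wz": 0, "dx": 0, "dy": -13.2, "dz": -31, "jaw": 1}
    - {"wx": 0.244, "wy": 0, "wz": 0, "dx": 0, "dy": -13.2, "dz": -31.7, "jaw": 1}

```text
t: 15.27
eef_pos: [0.4673, -0.1009, 0.2134]
tool_rot: [[-0.003, 0.007, 1.0], [-0.002, 1.0, -0.007], [-1.0, -0.002, -0.003]]
ft_force: [0.1, -0.6, -0.1]
grip_width: -0.0003
```

Call:
apply_moves:
  plan:
    - {"wx": 0, "wy": 0, "wz": 0, "dx": 4, "dy": 0, "dz": 0, "jaw": 1}
    - {"wx": 0, "wy": 0, "wz": 0, "dx": 8, "dy": 0, "dz": 0, "jaw": 1}
    - {"wx": 0, "wy": 0, "wz": 0, "dx": 12, "dy": 0, "dz": 0, "jaw": 1}
    - {"wx": 0, "wy": 0, "wz": 0, "dx": 15, "dy": 0, "dz": 0, "jaw": 1}
    - {"wx": 0, "wy": 0, "wz": 0, "dx": 16, "dy": 0, "dz": 0, "jaw": 1}
    - {"wx": 0, "wy": 0, "wz": 0, "dx": 16, "dy": 0, "dz": 0, "jaw": 1}

```text
t: 15.77
eef_pos: [0.4705, -0.0957, 0.0515]
tool_rot: [[-0.005, -0.001, 1.0], [0.001, 1.0, 0.001], [-1.0, 0.001, -0.005]]
ft_force: [0.4, -0.2, 1.2]
grip_width: 0.0005
```

Call:
apply_moves:
  plan:
    - {"wx": 0, "wy": 0, "wz": 0, "dx": 0.4, "dy": -0.3, "dz": 0.2, "jaw": 1}
    - {"wx": 0, "wy": 0, "wz": 0, "dx": 0.8, "dy": -0.3, "dz": 0.2, "jaw": 1}
    - {"wx": 0, "wy": 0, "wz": 0, "dx": 1.2, "dy": -0.3, "dz": 0.2, "jaw": 1}
    - {"wx": 0, "wy": 0, "wz": 0, "dx": 1.5, "dy": -0.3, "dz": 0.2, "jaw": 1}
    - {"wx": 0, "wy": 0, "wz": 0, "dx": 1.8, "dy": -0.3, "dz": 0.2, "jaw": 1}
    - {"wx": 0, "wy": 0, "wz": 0, "dx": 1.8, "dy": -0.3, "dz": 0.2, "jaw": 1}

```text
t: 16.27
eef_pos: [0.4748, -0.0994, 0.0352]
tool_rot: [[-0.0, -0.0, 1.0], [0.0, 1.0, 0.0], [-1.0, 0.0, -0.0]]
ft_force: [-0.7, 0.4, -0.1]
grip_width: 0.0002
```

Call:
apply_moves:
  plan:
    - {"wx": 0, "wy": 0, "wz": 0, "dx": 0.3, "dy": 0, "dz": 0, "jaw": 1}
    - {"wx": 0, "wy": 0, "wz": 0, "dx": 0.6, "dy": 0, "dz": 0, "jaw": 1}
    - {"wx": 0, "wy": 0, "wz": 0, "dx": 0.9, "dy": 0, "dz": 0, "jaw": 1}
    - {"wx": 0, "wy": 0, "wz": 0, "dx": 0.9, "dy": 0, "dz": 0, "jaw": 1}

```text
t: 16.6
eef_pos: [0.4744, -0.0993, 0.0257]
tool_rot: [[-0.001, -0.0, 1.0], [0.0, 1.0, 0.0], [-1.0, 0.0, -0.001]]
ft_force: [0.1, -0.5, 0.0]
grip_width: -0.0003
```

Call:
apply_moves:
  plan:
    - {"wx": 0, "wy": 0, "wz": 0, "dx": 0, "dy": -1, "dz": 0, "jaw": 1}
    - {"wx": 0, "wy": 0, "wz": 0, "dx": 0, "dy": -2, "dz": 0, "jaw": 1}
    - {"wx": 0, "wy": 0, "wz": 0, "dx": -3, "dy": -2, "dz": 0, "jaw": 1}
    - {"wx": 0, "wy": 0, "wz": 0, "dx": -7, "dy": -2, "dz": 0, "jaw": 1}
    - {"wx": 0, "wy": 0, "wz": 0, "dx": -11, "dy": -2, "dz": 0, "jaw": 1}
    - {"wx": 0, "wy": 0, "wz": 0, "dx": -15, "dy": -2, "dz": 0, "jaw": 1}
    - {"wx": 0, "wy": 0, "wz": 0, "dx": -19, "dy": -2, "dz": 0, "jaw": 1}
    - {"wx": 0, "wy": 0, "wz": 0, "dx": -23, "dy": -2, "dz": 0, "jaw": 1}
    - {"wx": 0, "wy": 0, "wz": 0, "dx": -26, "dy": -2, "dz": 0, "jaw": 1}
    - {"wx": 0, "wy": 0, "wz": 0, "dx": -26, "dy": -2, "dz": 0, "jaw": 1}

```text
t: 17.43
eef_pos: [0.4786, -0.1215, 0.2939]
tool_rot: [[0.014, 0.002, 1.0], [-0.003, 1.0, -0.002], [-1.0, -0.003, 0.014]]
ft_force: [1.6, -0.0, 0.7]
grip_width: 0.0001
```

Run:
```python
from tr import *
tray("pics/s10.png")
for n in("scene","side"):
    cc=env.read_camera(n); W=world(cc); z0=dict(np.load(n+".npz")); W0=world(z0)
    for t,Q in(("before",(z0,W0)),("now",(cc,W))):
        im,w=Q[0]["img"].astype(int),Q[1]
        m=(w[...,2]>.008)&(w[...,2]<.03)&(w[...,1]<-.245)&(w[...,1]>-.45)&(w[...,0]>.3)&(w[...,0]<.8)&(im[...,2]-im[...,0]<30)
        print(n,t,"scraper-ish",m.sum(),np.median(w[m],0).round(3),np.percentile(w[m][:,0],[2,98]).round(3),np.percentile(w[m][:,1],[2,98]).round(3))
```

```text
scene [0.6293 0.317  0.0554] x [0.616 0.645] y [0.305 0.335] 217
tray [ 0.455 -0.121  0.012] [ 0.492 -0.101  0.02 ] 69
tray [ 0.578 -0.169  0.01 ] [ 0.628 -0.117  0.021] 288
tray [ 0.63  -0.127  0.012] [ 0.674 -0.101  0.02 ] 127
17.48 [ 0.477  -0.1212  0.2904] [-0.8  0.6 -0.1]
scene before scraper-ish 765 [ 0.662 -0.372  0.012] [0.581 0.707] [-0.419 -0.321]
scene now scraper-ish 1132 [ 0.639 -0.364  0.013] [0.492 0.706] [-0.417 -0.321]
side before scraper-ish 591 [ 0.624 -0.361  0.01 ] [0.455 0.703] [-0.447 -0.32 ]
side now scraper-ish 585 [ 0.625 -0.361  0.01 ] [0.442 0.703] [-0.447 -0.32 ]
```

View pics/s10.png

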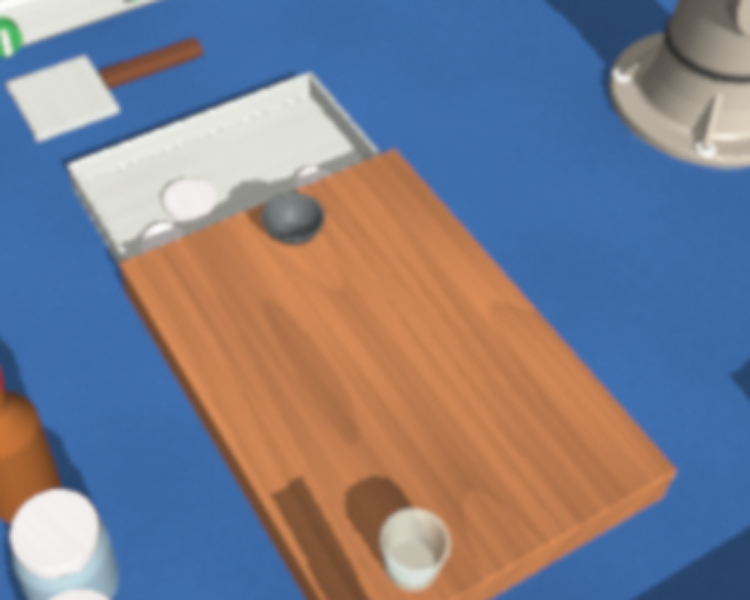

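The view is clear. All three lids lie flat in the tray at about (190,200), (160,235) and (310,172), with tops at z ≈ 0.020. The dish, tumbler and scraper are in place, and the robot is clear of everything.

```bash
python3 -c "
from cell import env
print(env.sign_off())"
```

```text
the job is handed in; nothing more can be done
None
```

All three lids are off the block and lying flat in the steel tray. I handed the job in at about 17.5 s of the 64 s allowed.

- **How it went:** I swept the large and small lids straight over the edge with the two fingertips. The medium lid went along a 14° oblique line to pass the dish. The large lid first came to rest on edge in the tray and the small one leaned on the near wall, so I nudged both flat with the closed fingertips.
- **Last checks:** The lid tops measured about 0.020 m high, so they are well below the tray rim. The dish and tumbler were within about 2 mm of where they started when I measured them just before the last nudge, and the final picture shows them still in place. The scraper's blade end and depth extents agree within about 2 mm. Its handle end was partly hidden in the first scene view, and the side view put it 13 mm different (0.455 then 0.442), which I took as mask noise.
- **Failed or disagreed:** My first move call was refused for missing keys, and nothing moved. A simple pixel comparison around the scraper also flagged a change, but the arm and its shadow were in the way at that moment. The largest wrist force I saw was 12 N, at the end of the first push.

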